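# Turn and nest the empty sample tote

## Robot

A 6-joint arm with a two-finger parallel gripper is mounted at the origin on the work surface. World frame = base frame: x ahead of the robot, y to its left, z up, the work surface at z = 0. Lengths are in m, angles in rad, forces in N, time in s.
With the tool pointing down it reaches from about 0.25 to 0.8 m from the base axis. Payload 3.9 kg.
Tool frame: the origin (TCP) lies between the finger pads; the fingertips stand r.nose_length ahead of it and the grasp point (between the pads) lies 5 mm behind it (r.nose_length is the distance from the TCP to the fingertips, in m); z points along the fingers, y is the direction in which the jaws open and shut (so a half turn about z gives the same grasp; the last joint's range is limited). The gripper opens to 85 mm and grips with 20 to 120 N. Pads are 22 mm wide; open, the fingers measure 114 mm over their backs; the gripper's body (76 mm by 85 mm) begins 54 mm behind the grasp point. The pads swing forward as they close: fully open they stand 13 mm farther back than shut.
Start: joints at [1.314, 0.26, -0.138, 1.173, 0, 1.571], TCP at [0.133, 0.508, 0.245] pointing down, gripper open.
Joint ranges: [-2.78, 2.78], [-0.83, 1.72], [-1.28, 1.37], [-1.9, 2.12], [-1.57, 1.48], [-3.14, 3.14]. Speed limits (rad/s): [2.57, 2.57, 3.14, 3.14, 3.14, 3.14].

## Interface

Orientations are given as a rotation vector (axis times angle).
In Python, from workcell import r gives the robot as it stands.
- The arm moves only by the tool play_rows, never from a script. Its argument "targets" is a list of rows, each an object with "gripper": the closure in counts, from 0 (fully open) to 255 (shut); "slide": the shift along the tool's x, y, z in cm, a list of three; "twist": the turn about the tool's z in rad. In form: [{"gripper": gripper, "slide": [tx, ty, tz], "twist": twist}, ...]. A call has 1 to 12 rows; each row is the pose to reach, as a shift and turn from the pose commanded when the call began, along the tool's axes at that moment; what a row does not reach only later rows make up. A row lasts 1/10 s, in which the tool goes at most 50 mm and 8.59 degrees, less where a joint would pass 70% of its speed; a pose out of reach is approached as far as the arm can. A call with a gripper value outside its range is refused whole. The fingers move at their own pace and stop on an object; "force" is the grip in N (left out, the last holds). Time passes only in rows, so rows that repeat a pose let the fingers close. It gives the time, the measured TCP pose, the force and the opening at its end, in the units of the state.
- r.read_state(): the state, without advancing time (a new reading comes with each control period).
- r.grab_frame(name): name is "scene" or "top" or "wrist"; returns the picture (384x512x3 uint8, red, green, blue); there is no depth.
- r.camera_info(name): a dict with "camera_matrix" (3x3 intrinsics, pixels), "rvec" (rotation vector, rad) and "tvec" (3), from world to camera coordinates, as OpenCV has them. Camera axes: x right, y down, z forward; pixel columns grow to the right and rows downward; lengths in m; the calibration is good to about 2 mm. The wrist camera is an equidistant fisheye: a pixel r from the principal point sees the ray r / f radians off the axis. A picture is of the moment at which its call begins: read the wrist's pose just before it. camera_info takes no time and is no camera call; for the wrist camera it gives the pose at the moment of the call.
- r.sign_off(): hands the job in, once; it reports no verdict.
The state is a dict: "time_s": time; "qpos": joint angles; "qd": joint speeds; "tau": joint torques, N m; "tool_pos": TCP position; "tcp_rot": TCP orientation; "wrist_force": force on the tool from outside, world axes, zero at the start; "moment": the same for the moment, N m; "grip_width": opening from 0.0 (shut) to 1.0 (fully open).
Only numpy, scipy, OpenCV 4.12 (cv2) and the standard library are available. Lean on these libraries where they do the work, as an engineer would, in place of code of your own. Each camera call takes 0.05 s, during which the arm holds its last target.

## Task

The small grey sample tote with the square grip stands stacked on the lower tote that holds specimen pots. Lift it off, turn it half round and nest it in the other, empty lower tote: feel its lugs into the slots and press it gently but fully home past the two spring catches, 20 N or so is enough and you must never bear down with over 40 N, then let go. Leave the pots and the blue-capped jar where they stand.

Things in the scene. Friction and masses are not known exactly. Their poses are not given: they have to be found in the camera images.
- tote_mid (a point): Centre of the loose empty tote (grey plastic, 0.28 to 0.46 kg), 66 mm above its underside; full height 132 mm. x along its length, z up. Open box 90 mm high, tapering from 143 x 95 mm at the rim to 120 x 84 mm at the floor. At the start it stands stacked on dock_full's lower tote, its x axis opposite to dock_full's x, lugs on the rim, up to 3 mm off lengthwise.
- tote_grip (a point): Centre of the tote's grip, on its middle axis, 49 mm above tote_mid: an upright square block 30 x 30 mm, 34 mm high, its top the top of the tote, its underside 8 mm above the box's rim. Sides parallel to the tote's x and y, so it can be taken in any of four ways.
- tote_lug (a point): Foot of one of the tote's four lugs: upright ribs outside the long sides, 16 mm wide lengthwise, reaching 55 mm either side of the middle plane, two per side, centred 50 mm towards +x and 25 mm towards -x of the middle (uneven), from 12 to 60 mm above the underside. This point: the lug at x +50, y +48 mm. Each end of the tote has a small bead for the catches.
- dock_empty: Fixed aluminium dock plate 220 x 146 x 6 mm; origin mid-underside on the bench, x lengthwise, z up. On it the empty lower tote, 160 x 122 mm, 70 mm high, cavity 148 x 96 mm, rim 76 mm above this origin. It sits anywhere up to 10 mm either way along x from the dock's centre (not measured; held as if fixed) but true across and in angle within 1 mm.
- nest_slot (a point): Top of one of the lower tote's four slots (19 mm long, 10 mm deep into the long walls, down to the floor), if that tote were centred in dock_empty: 50 mm towards +x, 53 mm to +y, rim height. Others: 25 mm towards -x and mirrored. Lugs fit with 1.5 mm either way lengthwise; further off, or turned half round, they land on the rim with the tote_mid 130 mm above the bench.
- nest_home (a point): Where tote_mid is once home if the lower tote were centred (really up to 10 mm either way along x): 76 mm above dock_empty's origin. The tote's x must point along dock_empty's x. Lowered in the slots, it meets two spring catches 14 mm above home; pushing past them takes some 8 to 20 N, more than its weight. At home it stops hard on the floor and the catches hold it.
- dock_full: Same kind of fixed dock, same axes and sizes, with a like lower tote (exactly centred) that holds two specimen pots; the loose tote starts stacked on this one, tote_mid 130 mm above this origin.
- pot0: Specimen pot, 42 mm across, 46 mm high, white cap, loose, standing in the lower tote of dock_full; origin at the middle of its underside.
- pot1: The second pot, the same.
- jar: Specimen jar with blue cap, 64 mm across, 75 mm high, loose on the bench near the docks; origin at the middle of its underside.

How it is judged:
By the outcome, as a careful person would: the job done as asked, in the order asked, and still so for the second after the job is handed in, with the robot touching nothing.
It also fails if it takes over 58 s, if anything falls off the work surface, if the arm or the gripper's body presses on something with over 40 N, if the wrist force passes 120 N, or if a joint passes its speed limit or range.

## Working session

There is one attempt and no reset: what is moved stays moved. The work goes in short steps, Python scripts to look and compute and a tool call to move; the robot and the scene stay as the last step left them, time stands still between calls to the robot, and variables do not carry over. Pictures are saved under pics/ and viewed, and the job is handed in when it is done.

Besides the shell and the picture viewer there is one more tool, called as a command line: name --argument value ..., lists and objects as JSON in quotes. play_rows: Moves the arm, as the interface text tells. Its arguments: {"type":"object","properties":{"targets":{"type":"array"},"force":{"type":"number"}},"required":["targets"]}

```bash
ls; mkdir -p pics; python3 - <<'E'
from workcell import r
import cv2
s=r.read_state();print(s); print(r.nose_length)
for n in ("scene","top","wrist"):
    print(n,r.camera_info(n))
    cv2.imwrite(f"pics/{n}0.png",r.grab_frame(n)[:,:,::-1])
E
```

```text
pics
{'time_s': 0.0, 'qpos': array([ 1.31397649e+00,  2.60660071e-01, -1.39374156e-01,  1.17268580e+00,
        8.30095182e-06,  1.57080994e+00]), 'qd': array([-3.32635688e-04,  1.10588668e-03, -1.53136587e-03, -1.34056596e-03,
        1.50136253e-03,  1.63935565e-05]), 'tau': array([ 4.07613970e-04, -4.05680931e+01,  2.53919506e+01,  1.86367024e-02,
        1.33534481e-04,  7.59127801e-06]), 'tool_pos': array([0.13318555, 0.50715324, 0.2444755 ]), 'tcp_rot': array([-4.02292354e-01, -3.11547057e+00,  2.99494691e-03]), 'wrist_force': array([0.37957926, 0.42565884, 0.75376485]), 'moment': array([-0.02621719,  0.01278431,  0.04041867]), 'grip_width': 0.9980888458935112}
0.014
scene {'camera_matrix': array([[455.11989701,   0.        , 258.84777917],
       [  0.        , 455.11989701, 195.5511181 ],
       [  0.        ,   0.        ,   1.        ]]), 'rvec': array([ 1.28595652,  2.40393759, -0.76870373]), 'tvec': array([ 0.27625928, -0.31294986,  1.24724454])}
top {'camera_matrix': array([[465.93910505,   0.        , 255.23238748],
       [  0.        , 465.93910505, 191.22808563],
       [  0.        ,   0.        ,   1.        ]]), 'rvec': array([ 2.16053109, -2.18539915,  0.14946171]), 'tvec': array([0.00544648, 0.57381671, 0.96299321])}
wrist {'camera_matrix': array([[297.31863964,   0.        , 252.64432695],
       [  0.        , 297.31863964, 189.08392823],
       [  0.        ,   0.        ,   1.        ]]), 'rvec': array([-2.30664983, -1.78005773, -0.24470336]), 'tvec': array([-0.52347154, -0.03418043,  0.37817082])}
```

View pics/scene0.png

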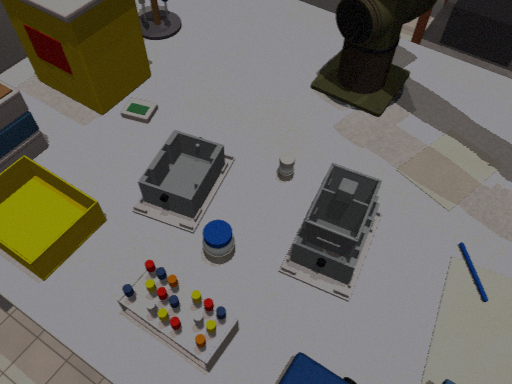

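View pics/top0.png

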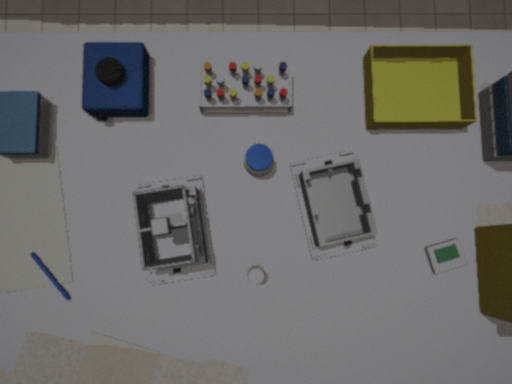

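View pics/wrist0.png

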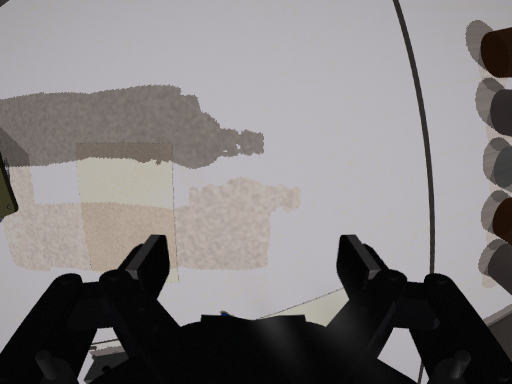

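```bash
cat > h.py <<'E'
import numpy as np, cv2
from workcell import r
def proj(n,P):
    c=r.camera_info(n); return cv2.projectPoints(np.array(P,float).reshape(-1,3),c["rvec"],c["tvec"],c["camera_matrix"],None)[0][:,0]
def ray(n,uv,z):
    c=r.camera_info(n); R=cv2.Rodrigues(c["rvec"])[0]; o=-R.T@c["tvec"]
    uv=np.array(uv,float).reshape(-1,2); d=np.c_[uv,np.ones(len(uv))]@np.linalg.inv(c["camera_matrix"]).T@R
    return o+d*((z-o[2])/d[:,2])[:,None]
E
python3 - <<'E'
from h import *
t=cv2.imread("pics/top0.png");s=cv2.imread("pics/scene0.png")
def crop(i,x,y,w,h,k,n,g=1.0): 
    o=cv2.resize(i[y:y+h,x:x+w],None,fx=k,fy=k,interpolation=cv2.INTER_CUBIC); o=cv2.convertScaleAbs(o,alpha=g); cv2.imwrite("pics/"+n,o)
crop(t,120,140,140,150,4,"tf.png",1.5); crop(t,285,140,100,125,4.6,"te.png",1.3); crop(s,270,150,125,145,4,"sf.png",1.8)
print(ray("top",[[175,230],[337,205]],0))
E
```

```text
[[ 0.49435736  0.17406179  0.        ]
 [ 0.54515763 -0.18221185  0.        ]]
```

View pics/tf.png

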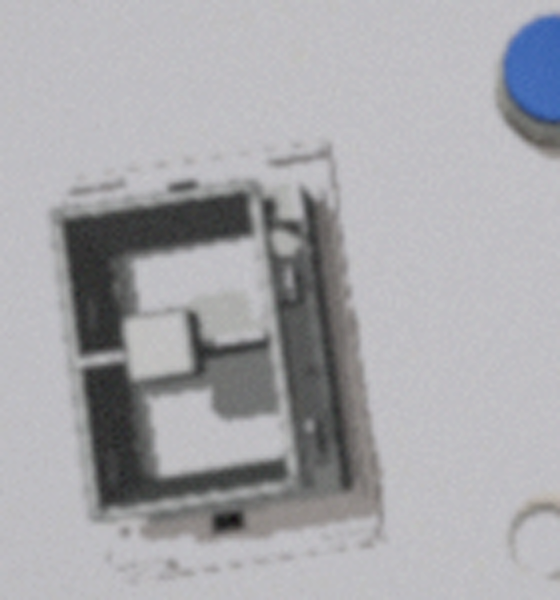

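View pics/te.png

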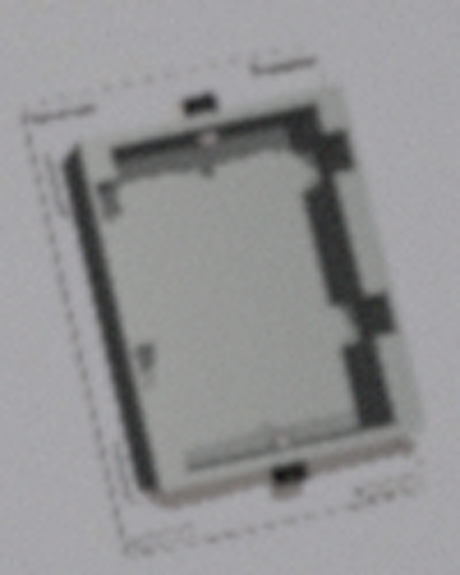

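View pics/sf.png

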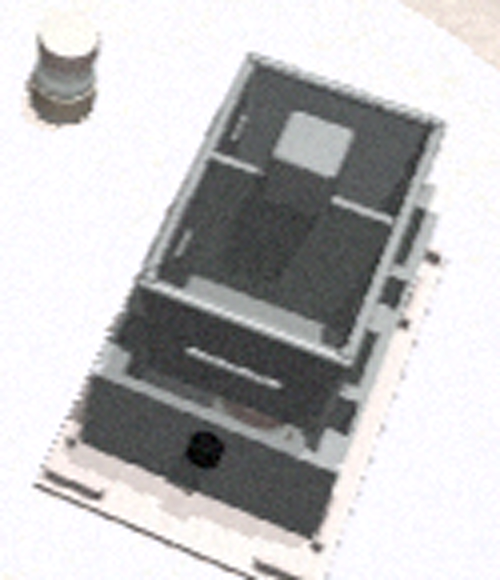

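```bash
cat >> h.py <<'E'
def cp(pts,x,y,k): return (np.array(pts,float)+.5)/k-.5+[x,y]
E
python3 - <<'E'
from h import *
np.set_printoptions(precision=4,suppress=True)
g=cp([(122,314),(188,308),(200,375),(133,383)],120,140,4); G=ray("top",g,.196); print("grip top",G.mean(0),G)
gs=cp([(290,108),(355,126),(342,180),(274,155)],270,150,4); S=ray("scene",gs,.196); print("grip scene",S.mean(0))
rim=cp([(58,210),(258,188),(298,490),(98,518)],120,140,4); T=ray("top",rim,.154); print("loose rim",T, T.mean(0))
e=T[0]-T[3]+T[1]-T[2]; print("yaw",np.arctan2(e[1],e[0]), np.hypot(*e[:2])/2)
rim=cp([(75,150),(345,92),(425,428),(160,497)],285,140,4.6);
E4=ray("top",rim,.076);print("empty rim",E4,E4.mean(0)); e=E4[0]-E4[3]+E4[1]-E4[2]; print("yaw",np.arctan2(e[1],e[0]), np.hypot(*e[:2])/2)
for P,c in (((30,108),0),):
  d=cp([(25,112),(318,60),(420,490),(125,552)],285,140,4.6); D=ray("top",d,.006); print("dock e",D,D.mean(0))
d=cp([(62,192),(330,145),(380,540),(130,582)],120,140,4); D=ray("top",d,.006); print("dock f",D,D.mean(0))
sl=cp([(108,197),(147,360),(335,155),(375,315)],285,140,4.6); print("slots",ray("top",sl,.076))
c=r.camera_info("wrist"); R=cv2.Rodrigues(c["rvec"])[0]; s=r.read_state(); Rt=cv2.Rodrigues(s["tcp_rot"])[0]
print("cam in tool",Rt.T@(-R.T@c["tvec"]-s["tool_pos"]), "cam axes in tool\n",Rt.T@R.T)
E
```

```text
grip top [0.4954 0.1716 0.196 ] [[0.5092 0.1888 0.196 ]
 [0.5115 0.1598 0.196 ]
 [0.482  0.1543 0.196 ]
 [0.4788 0.1836 0.196 ]]
grip scene [0.4932 0.1758 0.196 ]
loose rim [[0.5605 0.2276 0.154 ]
 [0.5699 0.1347 0.154 ]
 [0.4299 0.1157 0.154 ]
 [0.4184 0.207  0.154 ]] [0.4947 0.1713 0.154 ]
yaw 0.13937892561743337 0.14244526380253572
empty rim [[ 0.6073 -0.0947  0.076 ]
 [ 0.6326 -0.2171  0.076 ]
 [ 0.4815 -0.2469  0.076 ]
 [ 0.4527 -0.1284  0.076 ]] [ 0.5435 -0.1718  0.076 ]
yaw 0.20492856538003124 0.15610646441372852
dock e [[ 0.6369 -0.0796  0.006 ]
 [ 0.6612 -0.2223  0.006 ]
 [ 0.4539 -0.2632  0.006 ]
 [ 0.4267 -0.1223  0.006 ]] [ 0.5447 -0.1718  0.006 ]
dock f [[0.5875 0.2606 0.006 ]
 [0.6121 0.1146 0.006 ]
 [0.3976 0.0877 0.006 ]
 [0.3774 0.221  0.006 ]] [0.4936 0.171  0.006 ]
slots [[ 0.586  -0.1089  0.076 ]
 [ 0.513  -0.1244  0.076 ]
 [ 0.604  -0.2115  0.076 ]
 [ 0.5318 -0.2267  0.076 ]]
cam in tool [ 0.0698 -0.0008 -0.1282] cam axes in tool
 [[ 0.0003 -0.9626 -0.2711]
 [ 1.      0.0001  0.0008]
 [-0.0008 -0.2711  0.9626]]
```

play_rows --targets '[{"gripper": 0,"slide": [-4,-2,-3],"twist": -0.15},{"gripper": 0,"slide": [-8,-4,-5.5],"twist": -0.3},{"gripper": 0,"slide": [-12,-6.4,-5.5],"twist": -0.45},{"gripper": 0,"slide": [-16,-8.5,-5.5],"twist": -0.6},{"gripper": 0,"slide": [-20,-10.6,-5.5],"twist": -0.75},{"gripper": 0,"slide": [-24,-12.7,-5.5],"twist": -0.9},{"gripper": 0,"slide": [-28,-14.9,-5.5],"twist": -1.05},{"gripper": 0,"slide": [-32,-17,-5.5],"twist": -1.2},{"gripper": 0,"slide": [-36,-19.1,-5.5],"twist": -1.35},{"gripper": 0,"slide": [-40,-21.2,-5.5],"twist": -1.5},{"gripper": 0,"slide": [-43.5,-23.1,-5.5],"twist": -1.65},{"gripper": 0,"slide": [-43.5,-23.1,-5.5],"twist": -1.8}]'

```text
time_s: 1.35
tool_pos: [0.4979, 0.1711, 0.2997]
tcp_rot: [1.984, -2.436, 0.002]
wrist_force: [-0.8, 0.1, -0.1]
grip_width: 1.001
```

play_rows --targets '[{"gripper": 0,"slide": [0,0,0],"twist": -0.13},{"gripper": 0,"slide": [0,0,0],"twist": -0.13},{"gripper": 0,"slide": [0,0,0],"twist": -0.13},{"gripper": 0,"slide": [0,0,0],"twist": -0.13},{"gripper": 0,"slide": [0,0,0],"twist": -0.13}]'

```text
time_s: 1.85
tool_pos: [0.495, 0.1743, 0.3004]
tcp_rot: [-2.135, 2.304, 0.0]
wrist_force: [0.5, -1.2, 0.7]
grip_width: 0.997
```

```bash
python3 - <<'E'
from h import *
s=r.read_state(); Rt=cv2.Rodrigues(s["tcp_rot"])[0]
print(s["time_s"],s["qpos"],s["tool_pos"],Rt,s["wrist_force"])
np.savez("w1.npz",**{k:np.array(v) for k,v in r.camera_info("wrist").items()},tp=s["tool_pos"],Rt=Rt)
cv2.imwrite("pics/w1.png",r.grab_frame("wrist")[:,:,::-1])
E
```

```text
1.85 [ 3.38549916e-01  2.42795776e-01 -1.83586444e-02  1.30963519e+00
  2.50980468e-05 -1.15611300e+00] [0.49501172 0.17430484 0.30037457] [[-7.60598829e-02 -9.97103252e-01 -1.99855686e-06]
 [-9.97103251e-01  7.60598828e-02  2.59047090e-05]
 [-2.56776596e-05  3.96307668e-06 -1.00000000e+00]] [ 0.5290521  -1.18916603  0.70858398]
```

View pics/w1.png

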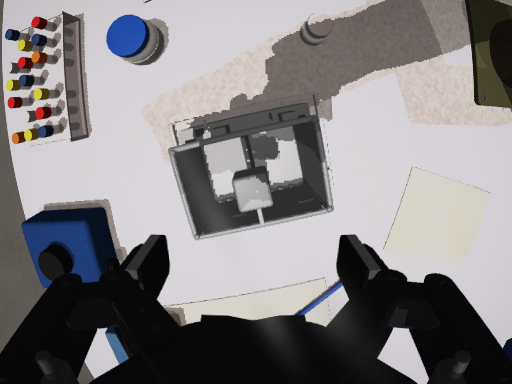

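```bash
cat >> h.py <<'E'
def wray(f,uv,z):
    c=np.load(f); R=cv2.Rodrigues(c["rvec"])[0]; o=-R.T@c["tvec"]; K=c["camera_matrix"]
    p=cv2.fisheye.undistortPoints(np.array(uv,float).reshape(-1,1,2),K,np.zeros(4))[:,0]
    d=np.c_[p,np.ones(len(p))]@R
    return o+d*((z-o[2])/d[:,2])[:,None]
def save_w(name):
    s=r.read_state(); Rt=cv2.Rodrigues(s["tcp_rot"])[0]
    np.savez(name+".npz",**{k:np.array(v) for k,v in r.camera_info("wrist").items()},tp=s["tool_pos"],Rt=Rt)
    im=r.grab_frame("wrist")[:,:,::-1].copy(); cv2.imwrite("pics/"+name+".png",im); return s,im
E
python3 - <<'E'
from h import *
t=cv2.imread("pics/w1.png")[85:250,155:345]
cv2.imwrite("pics/w1c.png",cv2.convertScaleAbs(cv2.resize(t,None,fx=3.5,fy=3.5,interpolation=cv2.INTER_CUBIC),alpha=1.6))
E
```

```text
(no output)
```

View pics/w1c.png

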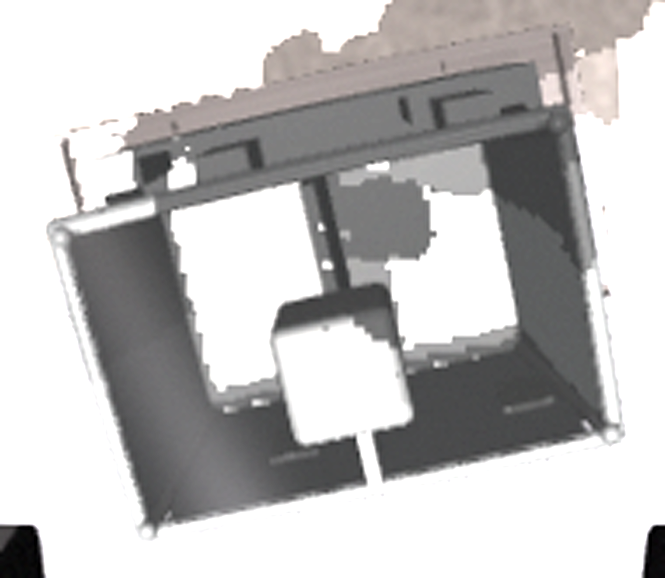

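```bash
python3 - <<'E'
from h import *
np.set_printoptions(precision=4,suppress=True)
f="w1.npz"; C=lambda p:cp(p,155,85,3.5)
G=wray(f,C([(277,332),(390,315),(408,423),(303,443)]),.196); print(G,G.mean(0))
T=wray(f,C([(57,228),(563,118),(615,437),(148,535)]),.154); print(T,T.mean(0)); 
e=T[0]-T[1]+T[3]-T[2]; yaw=np.arctan2(e[1],e[0]);print(yaw,np.hypot(*e[:2])/2)
c=G.mean(0)
for z in(.076,.124):
  p=wray(f,C([(515,105),(435,110),(405,110),(260,155),(195,160),(165,160),(140,165)]),z)-c
  print(z,p[:,0]*np.cos(yaw)+p[:,1]*np.sin(yaw), -p[:,0]*np.sin(yaw)+p[:,1]*np.cos(yaw))
E
```

```text
[[0.5081 0.1616 0.196 ]
 [0.4819 0.1596 0.196 ]
 [0.4793 0.1861 0.196 ]
 [0.5045 0.1892 0.196 ]] [0.4934 0.1741 0.196 ]
[[0.5692 0.1379 0.154 ]
 [0.431  0.119  0.154 ]
 [0.4182 0.2099 0.154 ]
 [0.5555 0.23   0.154 ]] [0.4935 0.1742 0.154 ]
0.14060507583535 0.13909025499085687
0.076 [-0.0697 -0.0426 -0.0327  0.0184  0.0404  0.0505  0.0594] [-0.047  -0.0506 -0.0527 -0.0483 -0.0517 -0.0542 -0.0546]
0.124 [-0.0621 -0.0387 -0.0302  0.0139  0.0329  0.0416  0.0493] [-0.0498 -0.053  -0.0548 -0.051  -0.0539 -0.056  -0.0564]
```

play_rows --targets '[{"gripper": 0,"slide": [0,0.1,3],"twist": -0.11},{"gripper": 0,"slide": [0,0.1,6],"twist": -0.216},{"gripper": 0,"slide": [0,0.1,8],"twist": -0.216},{"gripper": 0,"slide": [0,0.1,10],"twist": -0.216},{"gripper": 0,"slide": [0,0.1,11.5],"twist": -0.216},{"gripper": 0,"slide": [0,0.1,12.4],"twist": -0.216},{"gripper": 0,"slide": [0,0.1,12.4],"twist": -0.216},{"gripper": 0,"slide": [0,0.1,12.4],"twist": -0.216}]'

```text
time_s: 2.7
tool_pos: [0.4947, 0.1742, 0.1768]
tcp_rot: [-2.371, 2.06, -0.001]
wrist_force: [-0.3, -0.5, 0.4]
grip_width: 0.998
```

```bash
python3 - <<'E'
from h import *
s,_=save_w("w2"); print(s["tool_pos"],cv2.Rodrigues(s["tcp_rot"])[0][:,1],s["wrist_force"])
E
```

```text
[0.49466829 0.17418851 0.17683408] [-9.90212790e-01 -1.39564172e-01 -6.86972722e-04] [-0.29511707 -0.52318726  0.41448014]
```

View pics/w2.png

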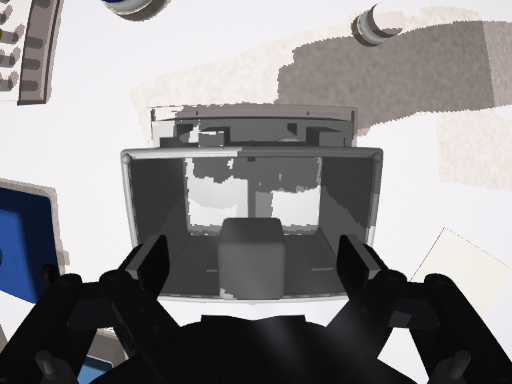

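play_rows --targets '[{"gripper": 255,"slide": [0,0,0],"twist": 0},{"gripper": 255,"slide": [0,0,0],"twist": 0},{"gripper": 255,"slide": [0,0,0],"twist": 0},{"gripper": 255,"slide": [0,0,0],"twist": 0},{"gripper": 255,"slide": [0,0,0],"twist": 0},{"gripper": 255,"slide": [0,0,0],"twist": 0},{"gripper": 255,"slide": [0,0,0],"twist": 0},{"gripper": 255,"slide": [0,0,0],"twist": 0}]' --force 80

```text
time_s: 3.55
tool_pos: [0.495, 0.1741, 0.1768]
tcp_rot: [-2.37, 2.06, -0.001]
wrist_force: [2.0, -0.7, 4.3]
grip_width: 0.338
```

play_rows --targets '[{"gripper": 255,"slide": [0,0,-0.5],"twist": 0},{"gripper": 255,"slide": [0,0,-1.5],"twist": 0},{"gripper": 255,"slide": [0,0,-3],"twist": 0},{"gripper": 255,"slide": [0,0,-5],"twist": 0},{"gripper": 255,"slide": [0,0,-7.5],"twist": 0},{"gripper": 255,"slide": [0,0,-10],"twist": 0},{"gripper": 255,"slide": [0,0,-12.5],"twist": 0},{"gripper": 255,"slide": [0,0,-14],"twist": 0},{"gripper": 255,"slide": [0,0,-14.5],"twist": 0},{"gripper": 255,"slide": [0,0,-14.5],"twist": 0},{"gripper": 255,"slide": [0,0,-14.5],"twist": 0},{"gripper": 255,"slide": [0,0,-14.5],"twist": 0}]'

```text
time_s: 4.75
tool_pos: [0.4936, 0.1737, 0.32]
tcp_rot: [2.37, -2.059, -0.002]
wrist_force: [-0.2, 0.1, -2.9]
grip_width: 0.341
```

```bash
python3 - <<'E'
from h import *
s,_=save_w("w3"); print(s["time_s"],s["qpos"],s["tool_pos"],cv2.Rodrigues(s["tcp_rot"])[0][:,1],s["wrist_force"],s["grip_width"])
cv2.imwrite("pics/s3.png",r.grab_frame("scene")[:,:,::-1])
a=cv2.imread("pics/w3.png");b=cv2.imread("pics/s3.png");cv2.imwrite("pics/c3.png",cv2.resize(np.hstack([a,b]),(800,300)))
t=cv2.convertScaleAbs(cv2.resize(b[130:310,250:420],None,fx=3.2,fy=3.2),alpha=1.6);cv2.imwrite("pics/s3c.png",t)
E
```

```text
4.75 [ 3.38362560e-01  2.39426615e-01  2.75017159e-02  1.36165321e+00
  3.82467353e-05 -1.37242748e+00] [0.49363664 0.17372099 0.31999723] [-0.99021328 -0.13953562  0.00273477] [-0.19819773  0.08854715 -2.92295795] 0.3409474207493775
```

View pics/w3.png

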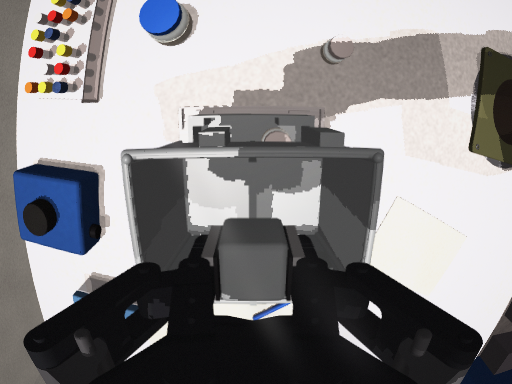

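View pics/s3.png

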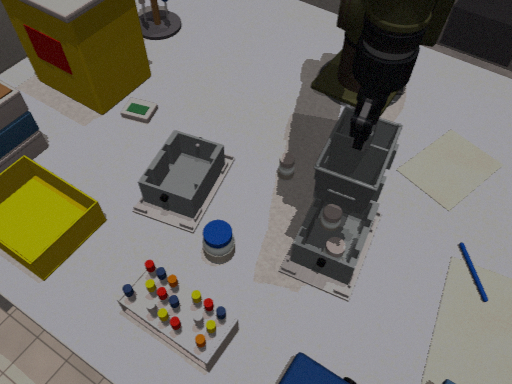

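play_rows --targets '[{"gripper": 255,"slide": [1,0,0],"twist": 0},{"gripper": 255,"slide": [3,-0.3,0],"twist": 0},{"gripper": 255,"slide": [6,-0.7,0],"twist": 0},{"gripper": 255,"slide": [9,-1,0],"twist": 0},{"gripper": 255,"slide": [12,-1.3,0],"twist": 0},{"gripper": 255,"slide": [15,-1.7,0],"twist": 0},{"gripper": 255,"slide": [18,-2,0],"twist": 0},{"gripper": 255,"slide": [20,-2.2,0],"twist": 0},{"gripper": 255,"slide": [21.5,-2.4,0],"twist": 0},{"gripper": 255,"slide": [22,-2.4,0],"twist": 0},{"gripper": 255,"slide": [22,-2.4,0],"twist": 0},{"gripper": 255,"slide": [22,-2.4,0],"twist": 0}]'

```text
time_s: 6.05
tool_pos: [0.5486, -0.0399, 0.3212]
tcp_rot: [-2.372, 2.06, 0.001]
wrist_force: [-0.0, 1.0, -3.3]
grip_width: 0.342
```

```bash
python3 - <<'E'
from h import *
s,im=save_w("w4"); print(s["time_s"],s["tool_pos"],cv2.Rodrigues(s["tcp_rot"])[0][:,1],s["wrist_force"],s["grip_width"])
E
```

```text
6.05 [ 0.54858004 -0.03989528  0.32124966] [-9.90136545e-01 -1.40105357e-01  3.33107528e-04] [-0.02086407  0.99651216 -3.28030941] 0.3419743553646892
```

View pics/w4.png

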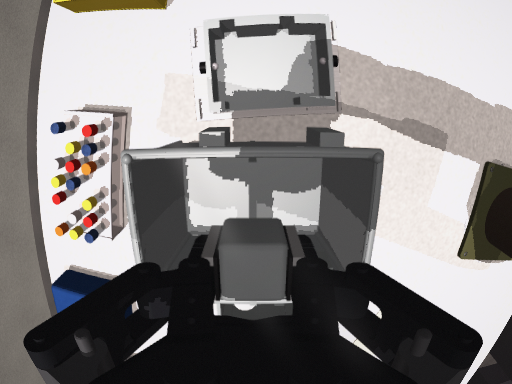

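```bash
python3 - <<'E'
from h import *
t=cv2.imread("pics/w4.png")[5:130,180:350]
cv2.imwrite("pics/w4c.png",cv2.convertScaleAbs(cv2.resize(t,None,fx=4.5,fy=4.5,interpolation=cv2.INTER_CUBIC),alpha=0.95))
E
```

```text
(no output)
```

View pics/w4c.png

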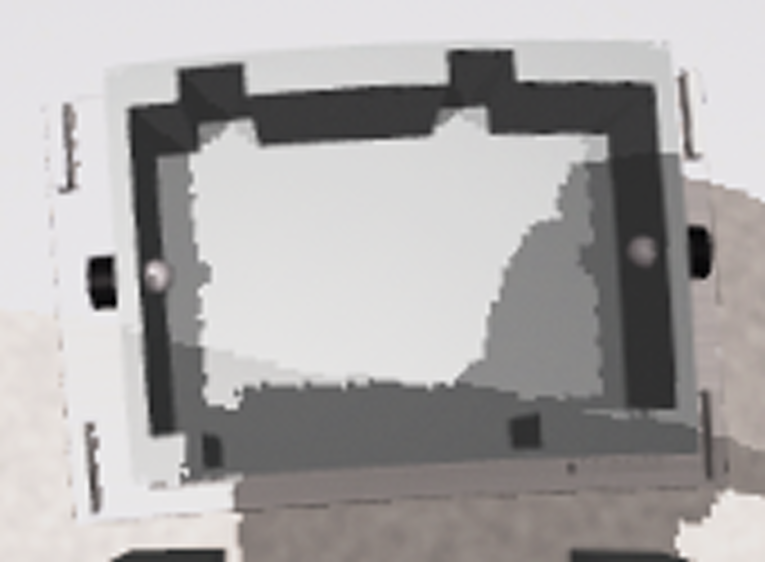

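```bash
python3 - <<'E'
from h import *
np.set_printoptions(precision=4,suppress=True)
C=lambda p:cp(p,180,5,4.5); f="w4.npz"
A=wray(f,C([(180,70),(243,65),(450,52),(513,50)]),.076); print(A)
I=wray(f,C([(128,108),(655,85),(675,407),(150,434)]),.076); print("cav",I,I.mean(0)); 
e=I[0]-I[1]+I[3]-I[2]; yi=np.arctan2(e[1],e[0]); print(yi,np.hypot(*e[:2])/2)
d=A[0]+A[1]-A[2]-A[3]; ya=np.arctan2(d[1],d[0]); print("yaw slots",ya,np.hypot(*d[:2])/2)
O=wray(f,C([(105,68),(668,42),(700,450),(133,487)]),.076); print("outer",O,O.mean(0)); 
D=wray(f,C([(45,100),(703,85),(728,465),(78,518)]),.006); print("dock",D,D.mean(0))
for yaw in (.19,.2,.205,.21):
  u=np.array([np.cos(yaw),np.sin(yaw)]);v=np.array([-u[1],u[0]])
  m=A.mean(0)[:2]; print(yaw,m-u*.0125+v*.058)
# held tote rim / grip relative to tool
c=np.load(f); 
z=c["tp"][2]-.1768+.154
T=wray(f,[(125,152),(380,152)],z); 
print("rim in tool",(T-c["tp"])@c["Rt"])
z=c["tp"][2]-.1768+.124
T=wray(f,[(200,133),(228,133),(308,133),(342,133)],z); print("lugs in tool",(T-c["tp"])@c["Rt"])
E
python3 - <<'E'
import cv2
t=cv2.imread("pics/w4.png")[110:175,110:400]
cv2.imwrite("pics/w4d.png",cv2.convertScaleAbs(cv2.resize(t,None,fx=2.75,fy=2.75,interpolation=cv2.INTER_CUBIC),alpha=1.5))
E
```

```text
[[ 0.6135 -0.2146  0.076 ]
 [ 0.5963 -0.218   0.076 ]
 [ 0.5402 -0.2303  0.076 ]
 [ 0.5229 -0.2342  0.076 ]]
cav [[ 0.6263 -0.2019  0.076 ]
 [ 0.4817 -0.2322  0.076 ]
 [ 0.463  -0.1396  0.076 ]
 [ 0.6069 -0.1095  0.076 ]] [ 0.5445 -0.1708  0.076 ]
0.20637007057238638 0.1473454695641611
yaw slots 0.21408875902969807 0.07507756549360584
outer [[ 0.6347 -0.2134  0.076 ]
 [ 0.4795 -0.2464  0.076 ]
 [ 0.4538 -0.1288  0.076 ]
 [ 0.6098 -0.0942  0.076 ]] [ 0.5444 -0.1707  0.076 ]
dock [[ 0.6677 -0.2201  0.006 ]
 [ 0.4511 -0.2593  0.006 ]
 [ 0.4238 -0.1295  0.006 ]
 [ 0.6368 -0.079   0.006 ]] [ 0.5448 -0.172   0.006 ]
0.19 [ 0.545  -0.1697]
0.2 [ 0.5445 -0.1699]
0.205 [ 0.5442 -0.17  ]
0.21 [ 0.5439 -0.1701]
rim in tool [[ 0.0475 -0.0684  0.0227]
 [ 0.0476  0.0707  0.0228]]
lugs in tool [[ 0.0538 -0.0311  0.0528]
 [ 0.0535 -0.0138  0.0528]
 [ 0.0538  0.0352  0.0528]
 [ 0.0545  0.0571  0.0528]]
```

View pics/w4d.png

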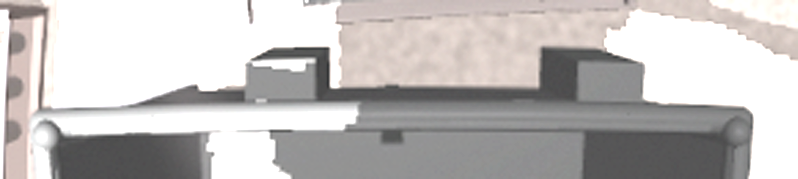

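play_rows --targets '[{"gripper": 255,"slide": [1,0,0],"twist": 0.08},{"gripper": 255,"slide": [3,0.2,0],"twist": 0.21},{"gripper": 255,"slide": [5,0.3,0],"twist": 0.34},{"gripper": 255,"slide": [7,0.5,0],"twist": 0.47},{"gripper": 255,"slide": [9,0.6,0],"twist": 0.6},{"gripper": 255,"slide": [11.5,0.8,0],"twist": 0.73},{"gripper": 255,"slide": [14,1,0],"twist": 0.86},{"gripper": 255,"slide": [16.5,1.2,0],"twist": 0.99},{"gripper": 255,"slide": [19,1.4,0],"twist": 1.12},{"gripper": 255,"slide": [21.5,1.6,0],"twist": 1.25},{"gripper": 255,"slide": [23,1.7,0],"twist": 1.38},{"gripper": 255,"slide": [23.5,1.7,0],"twist": 1.5}]'

```text
time_s: 7.3
tool_pos: [0.5651, -0.2764, 0.321]
tcp_rot: [0.322, -3.125, 0.0]
wrist_force: [0.4, 1.1, -4.0]
grip_width: 0.341
```

play_rows --targets '[{"gripper": 255,"slide": [0,0,0],"twist": 0.13},{"gripper": 255,"slide": [0,0,0],"twist": 0.26},{"gripper": 255,"slide": [0,0,0],"twist": 0.39},{"gripper": 255,"slide": [0,0,0],"twist": 0.52},{"gripper": 255,"slide": [0,0,0],"twist": 0.65},{"gripper": 255,"slide": [0,0,0],"twist": 0.78},{"gripper": 255,"slide": [0,0,0],"twist": 0.91},{"gripper": 255,"slide": [0,0,0],"twist": 1.04},{"gripper": 255,"slide": [0,0,0],"twist": 1.17},{"gripper": 255,"slide": [0,0,0],"twist": 1.3},{"gripper": 255,"slide": [0,0,0],"twist": 1.42},{"gripper": 255,"slide": [0,0,0],"twist": 1.5}]'

```text
time_s: 8.5
tool_pos: [0.5651, -0.2743, 0.3213]
tcp_rot: [-1.89, -2.509, -0.0]
wrist_force: [0.5, 0.5, -3.1]
grip_width: 0.342
```

```bash
python3 - <<'E'
from h import *
s=r.read_state(); y=cv2.Rodrigues(s["tcp_rot"])[0][:,1]; print(s["time_s"],s["qpos"],s["tool_pos"],y,np.arctan2(y[1],y[0]),s["wrist_force"],s["grip_width"])
E
```

```text
8.5 [-4.52051131e-01  4.33015801e-01  3.17148804e-01  1.45519418e+00
  3.00590018e-04  8.39333052e-01] [ 0.56513631 -0.27432064  0.32133122] [9.61217741e-01 2.75790599e-01 3.68280451e-06] 0.2794121031420752 [ 0.46107572  0.48919754 -3.06971527] 0.3415207816934
```

Yaw is 0.279; target is about 0.207, so a further +0.072.

play_rows --targets '[{"gripper": 255,"slide": [0,0,0],"twist": 0.072},{"gripper": 255,"slide": [0,0,0],"twist": 0.072},{"gripper": 255,"slide": [0,0,0],"twist": 0.072},{"gripper": 255,"slide": [0,0,0],"twist": 0.072}]'

```text
time_s: 8.9
tool_pos: [0.5649, -0.2752, 0.3213]
tcp_rot: [-1.975, -2.443, -0.0]
wrist_force: [-0.5, -0.4, -3.9]
grip_width: 0.338
```

```bash
python3 - <<'E'
from h import *
s,im=save_w("w5"); y=cv2.Rodrigues(s["tcp_rot"])[0][:,1]; print(s["time_s"],s["tool_pos"],np.arctan2(y[1],y[0]),s["grip_width"])
t=im[5:180,110:400]
cv2.imwrite("pics/w5d.png",cv2.convertScaleAbs(cv2.resize(t,None,fx=2.75,fy=2.75,interpolation=cv2.INTER_CUBIC),alpha=1.2))
E
```

```text
8.9 [ 0.56492842 -0.27515353  0.32130021] 0.21125083093663127 0.3377245184601265
```

View pics/w5d.png

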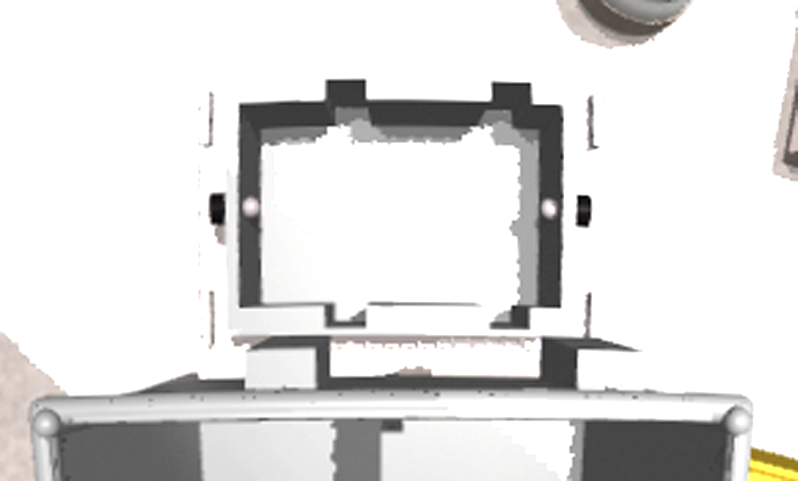

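```bash
python3 - <<'E'
from h import *
np.set_printoptions(precision=4,suppress=True)
C=lambda p:cp(p,110,5,2.75); f="w5.npz"; c=np.load(f)
A=wray(f,C([(327,81),(365,81),(491,84),(531,84),(325,327),(366,327),(490,328),(530,328)]),.076)
I=wray(f,C([(239,105),(561,107),(562,306),(239,306)]),.076)
B=(A-c["tp"])@c["Rt"]; print(B); print("lower tote in tool: y=", B[:,1].mean()-.0125, "x",B[:,0].mean(), "yaw err", [np.arctan2(-(B[2:4,0]-B[:2,0]).mean(),(B[2:4,1]-B[:2,1]).mean()), np.arctan2(-(B[6:,0]-B[4:6,0]).mean(),(B[6:,1]-B[4:6,1]).mean())])
J=(I-c["tp"])@c["Rt"]; print("cav in tool",J.mean(0),J)
y=c["Rt"][:,1];yaw=np.arctan2(y[1],y[0]);u=np.array([y[0],y[1]])
print("world",A[:,:2].mean(0)-.0125*u, I.mean(0))
L=wray(f,C([(247,350),(315,350),(578,352),(641,352)]),c["tp"][2]-.1768+.124); print("lugtops",(L-c["tp"])@c["Rt"])
T=wray(f,C([(45,423),(738,423)]),c["tp"][2]-.1768+.154); print("rim corners",(T-c["tp"])@c["Rt"])
E
```

```text
[[ 0.1631 -0.0312  0.2453]
 [ 0.1628 -0.014   0.2453]
 [ 0.1622  0.0429  0.2453]
 [ 0.1631  0.0613  0.2453]
 [ 0.0485 -0.0323  0.2453]
 [ 0.0484 -0.0136  0.2453]
 [ 0.0483  0.0429  0.2453]
 [ 0.0487  0.0614  0.2453]]
lower tote in tool: y= 0.0021547204006538284 x 0.10563895547323886 yaw err [np.float64(0.003949649151371019), np.float64(-0.0004883406377498354)]
cav in tool [0.1061 0.002  0.2453] [[ 0.1533 -0.0714  0.2453]
 [ 0.1528  0.0751  0.2453]
 [ 0.0593  0.0761  0.2453]
 [ 0.059  -0.0719  0.2453]]
world [ 0.5449 -0.1714] [ 0.5446 -0.171   0.076 ]
lugtops [[ 0.0541 -0.0338  0.0528]
 [ 0.0538 -0.0185  0.0528]
 [ 0.0539  0.0403  0.0528]
 [ 0.0544  0.0552  0.0528]]
rim corners [[ 0.0435 -0.0705  0.0228]
 [ 0.0435  0.0674  0.0228]]
```

play_rows --targets '[{"gripper": 255,"slide": [1,0,0],"twist": 0},{"gripper": 255,"slide": [3,0.1,0],"twist": 0},{"gripper": 255,"slide": [5.5,0.1,0],"twist": 0},{"gripper": 255,"slide": [8,0.2,0],"twist": 0},{"gripper": 255,"slide": [10,0.2,0],"twist": 0},{"gripper": 255,"slide": [10.6,0.2,0.5],"twist": 0},{"gripper": 255,"slide": [10.6,0.2,3],"twist": 0},{"gripper": 255,"slide": [10.6,0.2,6],"twist": 0},{"gripper": 255,"slide": [10.6,0.2,9],"twist": 0},{"gripper": 255,"slide": [10.6,0.2,11],"twist": 0},{"gripper": 255,"slide": [10.6,0.2,12],"twist": 0},{"gripper": 255,"slide": [10.6,0.2,12],"twist": 0}]'

```text
time_s: 10.15
tool_pos: [0.5437, -0.1714, 0.1997]
tcp_rot: [-1.975, -2.439, 0.002]
wrist_force: [0.2, 0.5, -3.5]
grip_width: 0.338
```

play_rows --targets '[{"gripper": 255,"slide": [0,0,0.5],"twist": 0},{"gripper": 255,"slide": [0,0,1.0],"twist": 0},{"gripper": 255,"slide": [0,0,1.0],"twist": 0},{"gripper": 255,"slide": [0,0,1.0],"twist": 0}]'

```text
time_s: 10.55
tool_pos: [0.545, -0.1716, 0.1918]
tcp_rot: [1.977, 2.441, 0.0]
wrist_force: [0.3, 0.6, -2.4]
grip_width: 0.337
```

```bash
python3 - <<'E'
from h import *
s,im=save_w("w6"); y=cv2.Rodrigues(s["tcp_rot"])[0][:,1]; print(s["time_s"],s["tool_pos"],np.arctan2(y[1],y[0]),s["wrist_force"],s["moment"],s["grip_width"])
t=im[80:180,110:400]
cv2.imwrite("pics/w6d.png",cv2.convertScaleAbs(cv2.resize(t,None,fx=2.75,fy=2.75,interpolation=cv2.INTER_CUBIC),alpha=1.3))
E
```

```text
10.55 [ 0.5449799  -0.17164788  0.19175718] 0.20949939021024758 [ 0.33451173  0.62827989 -2.37703029] [-0.02029259  0.03365626 -0.00999077] 0.3370880527442546
```

View pics/w6d.png

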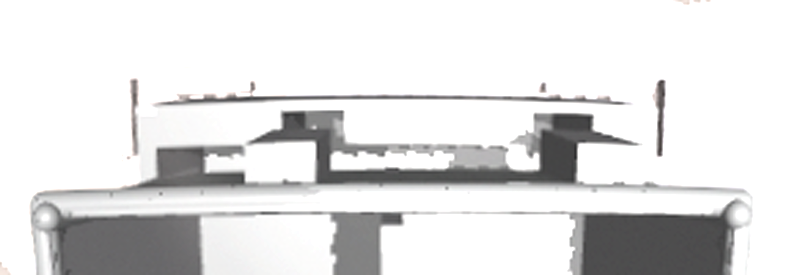

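```bash
python3 - <<'E'
from h import *
im=cv2.imread("pics/w6.png")
a=im[115:150,190:250];b=im[115:150,295:355]
f=lambda t:cv2.resize(t,None,fx=6.5,fy=6.5,interpolation=cv2.INTER_CUBIC)
cv2.imwrite("pics/w6e.png",np.hstack([f(a),f(b)]))
E
```

```text
(no output)
```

View pics/w6e.png

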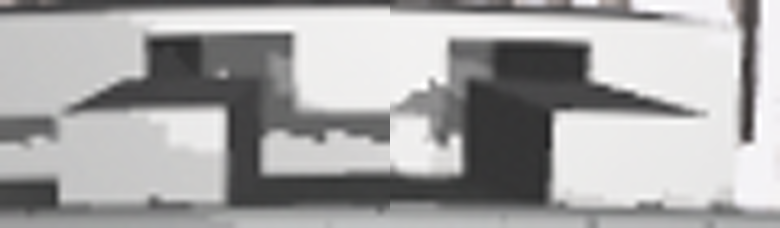

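```bash
python3 - <<'E'
from h import *
np.set_printoptions(precision=4,suppress=True)
f="w6.npz";c=np.load(f)
L=lambda p:cp(p,190,115,6.5); Rr=lambda p:cp(np.array(p)-[390,0],295,115,6.5)
sl=np.vstack([L([(148,36),(292,34)]),Rr([(450,40),(590,42)])])
lf=np.vstack([L([(133,79),(258,79)]),Rr([(470,80),(590,80)])])
lt=np.vstack([L([(62,110),(226,106)]),Rr([(553,110),(705,113)])])
z=c["tp"][2]-.1768
for n,p,zz in(("slot",sl,.076),("lugfoot",lf,z+.076),("lugtop",lt,z+.124)):
  q=(wray(f,p,zz)-c["tp"])@c["Rt"]; print(n,q[:,:2].tolist(),q[:,1].mean())
E
```

```text
slot [[0.05860068806579607, -0.03425148360951497], [0.0585845818244637, -0.01604172279416909], [0.05833241760140235, 0.040795882775910515], [0.05866078624705873, 0.059100541311441566]] 0.012400804420917004
lugfoot [[0.05411005359750543, -0.0341084843076464], [0.05388451862426497, -0.019192952910487428], [0.054225288668354334, 0.04076413274667467], [0.05466798337576937, 0.05555550797021449]] 0.010754550874688832
lugtop [[0.05435534817778223, -0.03405241588414456], [0.05446218644870503, -0.018440999007699552], [0.054604768697711206, 0.040129849927932906], [0.05483343210404518, 0.05535070090765939]] 0.010746783985937045
```

play_rows --targets '[{"gripper": 255,"slide": [0.1,0.15,0.3],"twist": 0},{"gripper": 255,"slide": [0.1,0.15,0.6],"twist": 0},{"gripper": 255,"slide": [0.1,0.15,0.9],"twist": 0},{"gripper": 255,"slide": [0.1,0.15,1.2],"twist": 0},{"gripper": 255,"slide": [0.1,0.15,1.4],"twist": 0},{"gripper": 255,"slide": [0.1,0.15,1.5],"twist": 0},{"gripper": 255,"slide": [0.1,0.15,1.6],"twist": 0},{"gripper": 255,"slide": [0.1,0.15,1.65],"twist": 0},{"gripper": 255,"slide": [0.1,0.15,1.65],"twist": 0}]'

```text
time_s: 11.5
tool_pos: [0.546, -0.1703, 0.1748]
tcp_rot: [1.977, 2.442, 0.0]
wrist_force: [1.1, 0.8, -4.1]
grip_width: 0.343
```

```bash
python3 - <<'E'
from h import *
s=r.read_state(); y=cv2.Rodrigues(s["tcp_rot"])[0][:,1]; print(s["time_s"],s["tool_pos"],np.arctan2(y[1],y[0]),s["wrist_force"],s["moment"])
E
```

```text
11.5 [ 0.54598694 -0.17027967  0.17481067] 0.209504396243274 [ 1.08960142  0.76405017 -4.11494191] [-0.01198699  0.01554281  0.03432829]
```

play_rows --targets '[{"gripper": 255,"slide": [0,0,0.2],"twist": 0},{"gripper": 255,"slide": [0,0,0.4],"twist": 0},{"gripper": 255,"slide": [0,0,0.6],"twist": 0},{"gripper": 255,"slide": [0,0,0.8],"twist": 0}]'

```text
time_s: 11.9
tool_pos: [0.5459, -0.1702, 0.1666]
tcp_rot: [-1.977, -2.442, 0.0]
wrist_force: [0.3, -0.3, -3.8]
grip_width: 0.342
```

play_rows --targets '[{"gripper": 255,"slide": [0,0,0.3],"twist": 0},{"gripper": 255,"slide": [0,0,0.6],"twist": 0},{"gripper": 255,"slide": [0,0,0.9],"twist": 0},{"gripper": 255,"slide": [0,0,1.2],"twist": 0}]'

```text
time_s: 12.3
tool_pos: [0.5459, -0.1702, 0.1545]
tcp_rot: [-1.977, -2.442, 0.0]
wrist_force: [0.0, -0.8, -2.9]
grip_width: 0.339
```

play_rows --targets '[{"gripper": 255,"slide": [0,0,0.3],"twist": 0},{"gripper": 255,"slide": [0,0,0.6],"twist": 0},{"gripper": 255,"slide": [0,0,0.9],"twist": 0},{"gripper": 255,"slide": [0,0,1.1],"twist": 0},{"gripper": 255,"slide": [0,0,1.1],"twist": 0},{"gripper": 255,"slide": [0,0,1.1],"twist": 0}]'

```text
time_s: 12.9
tool_pos: [0.546, -0.1703, 0.1438]
tcp_rot: [-1.977, -2.442, 0.0]
wrist_force: [0.1, 0.5, -3.4]
grip_width: 0.338
```

```bash
python3 - <<'E'
from h import *
s=r.read_state(); y=cv2.Rodrigues(s["tcp_rot"])[0][:,1]; print(s["time_s"],s["tool_pos"],np.arctan2(y[1],y[0]),s["wrist_force"],s["moment"],s["grip_width"])
E
```

```text
12.9 [ 0.54597315 -0.17026572  0.14380949] 0.2095164791486027 [ 0.06237782  0.52050914 -3.35021525] [-0.01232083  0.02524256 -0.02444844] 0.3379223822122751
```

play_rows --targets '[{"gripper": 255,"slide": [0,0,0.2],"twist": 0},{"gripper": 255,"slide": [0,0,0.4],"twist": 0},{"gripper": 255,"slide": [0,0,0.6],"twist": 0},{"gripper": 255,"slide": [0,0,0.7],"twist": 0},{"gripper": 255,"slide": [0,0,0.75],"twist": 0},{"gripper": 255,"slide": [0,0,0.75],"twist": 0}]'

```text
time_s: 13.5
tool_pos: [0.5459, -0.1702, 0.1362]
tcp_rot: [-1.977, -2.441, 0.0]
wrist_force: [-0.7, -0.0, -3.7]
grip_width: 0.341
```

play_rows --targets '[{"gripper": 255,"slide": [0,0,0.05],"twist": 0},{"gripper": 255,"slide": [0,0,0.1],"twist": 0},{"gripper": 255,"slide": [0,0,0.1],"twist": 0}]'

```text
time_s: 13.8
tool_pos: [0.5459, -0.1703, 0.1354]
tcp_rot: [1.977, 2.441, -0.0]
wrist_force: [-0.3, 0.1, -2.5]
grip_width: 0.344
```

play_rows --targets '[{"gripper": 255,"slide": [0,0,0.05],"twist": 0},{"gripper": 255,"slide": [0,0,0.1],"twist": 0},{"gripper": 255,"slide": [0,0,0.1],"twist": 0}]'

```text
time_s: 14.1
tool_pos: [0.5461, -0.1703, 0.135]
tcp_rot: [1.977, 2.441, 0.0]
wrist_force: [-1.3, -0.5, 2.8]
grip_width: 0.345
```

play_rows --targets '[{"gripper": 255,"slide": [0,0,0.05],"twist": 0},{"gripper": 255,"slide": [0,0,0.1],"twist": 0},{"gripper": 255,"slide": [0,0,0.1],"twist": 0}]'

```text
time_s: 14.4
tool_pos: [0.5464, -0.1704, 0.1345]
tcp_rot: [1.976, 2.44, 0.001]
wrist_force: [-2.7, 0.3, 7.0]
grip_width: 0.336
```

play_rows --targets '[{"gripper": 255,"slide": [0,0,0.05],"twist": 0},{"gripper": 255,"slide": [0,0,0.1],"twist": 0},{"gripper": 255,"slide": [0,0,0.1],"twist": 0}]'

```text
time_s: 14.7
tool_pos: [0.5468, -0.1705, 0.1338]
tcp_rot: [1.976, 2.44, 0.002]
wrist_force: [-1.9, 0.9, 7.1]
grip_width: 0.337
```

play_rows --targets '[{"gripper": 255,"slide": [0,0,0.05],"twist": 0},{"gripper": 255,"slide": [0,0,0.1],"twist": 0},{"gripper": 255,"slide": [0,0,0.1],"twist": 0}]'

```text
time_s: 15.0
tool_pos: [0.547, -0.1706, 0.1328]
tcp_rot: [1.975, 2.439, 0.002]
wrist_force: [-2.1, -0.4, 6.1]
grip_width: 0.334
```

play_rows --targets '[{"gripper": 255,"slide": [0,0,0.05],"twist": 0},{"gripper": 255,"slide": [0,0,0.1],"twist": 0},{"gripper": 255,"slide": [0,0,0.1],"twist": 0}]'

```text
time_s: 15.3
tool_pos: [0.5466, -0.1707, 0.131]
tcp_rot: [1.976, 2.44, 0.0]
wrist_force: [-0.7, -1.2, 3.2]
grip_width: 0.342
```

play_rows --targets '[{"gripper": 255,"slide": [0,0,0.1],"twist": 0},{"gripper": 255,"slide": [0,0,0.2],"twist": 0},{"gripper": 255,"slide": [0,0,0.3],"twist": 0},{"gripper": 255,"slide": [0,0,0.3],"twist": 0}]'

```text
time_s: 15.7
tool_pos: [0.5454, -0.17, 0.1255]
tcp_rot: [-1.976, -2.44, 0.001]
wrist_force: [2.1, -2.1, -12.0]
grip_width: 0.342
```

play_rows --targets '[{"gripper": 255,"slide": [0,0,0.1],"twist": 0},{"gripper": 255,"slide": [0,0,0.2],"twist": 0},{"gripper": 255,"slide": [0,0,0.2],"twist": 0}]'

```text
time_s: 16.0
tool_pos: [0.5459, -0.1697, 0.1244]
tcp_rot: [-1.976, -2.441, -0.001]
wrist_force: [3.5, 0.5, -11.6]
grip_width: 0.341
```

play_rows --targets '[{"gripper": 255,"slide": [0,0,0.1],"twist": 0},{"gripper": 255,"slide": [0,0,0.1],"twist": 0},{"gripper": 255,"slide": [0,0,0.1],"twist": 0}]'

```text
time_s: 16.3
tool_pos: [0.5459, -0.1699, 0.1243]
tcp_rot: [-1.976, -2.441, -0.001]
wrist_force: [1.4, 2.2, -9.6]
grip_width: 0.337
```

play_rows --targets '[{"gripper": 255,"slide": [0,0,0.1],"twist": 0},{"gripper": 255,"slide": [0,0,0.1],"twist": 0},{"gripper": 255,"slide": [0,0,0.1],"twist": 0}]'

```text
time_s: 16.6
tool_pos: [0.546, -0.1705, 0.1238]
tcp_rot: [1.977, 2.441, -0.0]
wrist_force: [0.4, 0.5, -5.1]
grip_width: 0.341
```

play_rows --targets '[{"gripper": 255,"slide": [0,0,0.1],"twist": 0},{"gripper": 255,"slide": [0,0,0.1],"twist": 0},{"gripper": 255,"slide": [0,0,0.1],"twist": 0}]'

```text
time_s: 16.9
tool_pos: [0.546, -0.1706, 0.1228]
tcp_rot: [1.977, 2.441, -0.001]
wrist_force: [-0.6, -1.1, -0.6]
grip_width: 0.34
```

play_rows --targets '[{"gripper": 255,"slide": [0,0,0.1],"twist": 0},{"gripper": 255,"slide": [0,0,0.1],"twist": 0},{"gripper": 255,"slide": [0,0,0.1],"twist": 0}]'

```text
time_s: 17.2
tool_pos: [0.5459, -0.1707, 0.1227]
tcp_rot: [1.976, 2.44, -0.001]
wrist_force: [-2.7, -0.5, 5.7]
grip_width: 0.34
```

play_rows --targets '[{"gripper": 255,"slide": [0,0,0.1],"twist": 0},{"gripper": 255,"slide": [0,0,0.1],"twist": 0},{"gripper": 255,"slide": [0,0,0.1],"twist": 0}]'

```text
time_s: 17.5
tool_pos: [0.5459, -0.1707, 0.1226]
tcp_rot: [1.976, 2.44, -0.0]
wrist_force: [-6.0, -0.6, 10.7]
grip_width: 0.34
```

play_rows --targets '[{"gripper": 255,"slide": [0,0,0.1],"twist": 0},{"gripper": 255,"slide": [0,0,0.15],"twist": 0},{"gripper": 255,"slide": [0,0,0.15],"twist": 0}]'

```text
time_s: 17.8
tool_pos: [0.5458, -0.1707, 0.1225]
tcp_rot: [1.976, 2.439, -0.0]
wrist_force: [-8.0, 0.1, 20.5]
grip_width: 0.339
```

```bash
python3 - <<'E'
from h import *
s,im=save_w("w7"); print(s["tool_pos"],s["wrist_force"],s["moment"])
E
```

```text
[ 0.54577238 -0.17074364  0.12254049] [-8.03746537  0.05308623 20.52920225] [0.33912261 1.42502038 0.05633886]
```

View pics/w7.png

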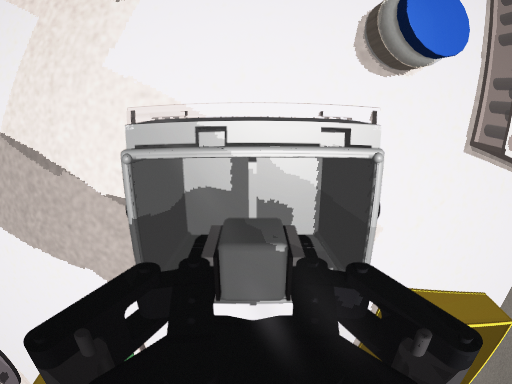

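play_rows --targets '[{"gripper": 255,"slide": [0,0,-0.1],"twist": 0},{"gripper": 255,"slide": [0,0,-0.25],"twist": 0},{"gripper": 255,"slide": [0,0,-0.35],"twist": 0},{"gripper": 255,"slide": [0,0,-0.35],"twist": 0}]'

```text
time_s: 18.25
tool_pos: [0.546, -0.1706, 0.1228]
tcp_rot: [1.977, 2.441, -0.001]
wrist_force: [-2.4, -0.9, 4.8]
grip_width: 0.339
```

play_rows --targets '[{"gripper": 0,"slide": [0,0,0],"twist": 0},{"gripper": 0,"slide": [0,0,0],"twist": 0},{"gripper": 0,"slide": [0,0,0],"twist": 0},{"gripper": 0,"slide": [0,0,0],"twist": 0},{"gripper": 0,"slide": [0,0,0],"twist": 0},{"gripper": 0,"slide": [0,0,0],"twist": 0},{"gripper": 0,"slide": [0,0,0],"twist": 0}]'

```text
time_s: 18.95
tool_pos: [0.546, -0.1702, 0.1223]
tcp_rot: [-1.977, -2.442, -0.0]
wrist_force: [1.1, -0.5, -0.4]
grip_width: 0.998
```

play_rows --targets '[{"gripper": 0,"slide": [0,0,-1],"twist": 0},{"gripper": 0,"slide": [0,0,-3],"twist": 0},{"gripper": 0,"slide": [0,0,-6],"twist": 0},{"gripper": 0,"slide": [0,0,-9],"twist": 0},{"gripper": 0,"slide": [0,0,-12],"twist": 0},{"gripper": 0,"slide": [-4,0,-15],"twist": 0},{"gripper": 0,"slide": [-8,0,-16],"twist": 0},{"gripper": 0,"slide": [-11,0,-16],"twist": 0},{"gripper": 0,"slide": [-12,0,-16],"twist": 0},{"gripper": 0,"slide": [-12,0,-16],"twist": 0},{"gripper": 0,"slide": [-12,0,-16],"twist": 0}]'

```text
time_s: 20.05
tool_pos: [0.5704, -0.2867, 0.2821]
tcp_rot: [-1.976, -2.441, -0.0]
wrist_force: [-0.2, 0.6, -0.5]
grip_width: 1.0
```

```bash
python3 - <<'E'
from h import *
s,im=save_w("w8"); print(s["time_s"],s["tool_pos"],s["wrist_force"],s["grip_width"])
cv2.imwrite("pics/s8.png",r.grab_frame("scene")[:,:,::-1])
E
```

```text
20.05 [ 0.57044269 -0.28669722  0.28214176] [-0.21895595  0.58979003 -0.51641434] 0.9998727683838033
```

View pics/w8.png

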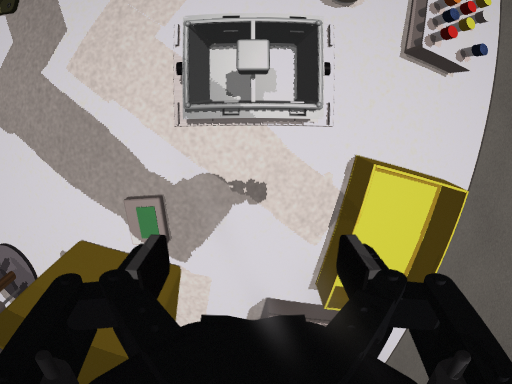

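View pics/s8.png

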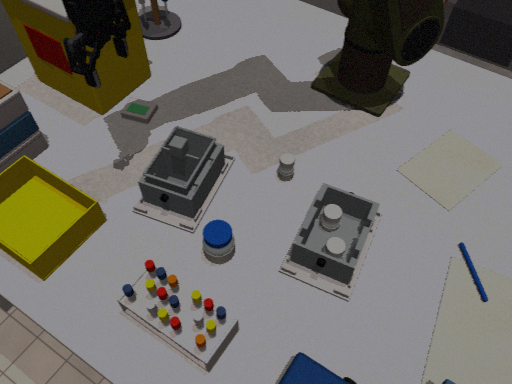

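```bash
python3 - <<'E'
from h import *
im=cv2.imread("pics/s8.png"); t=cv2.resize(im[115:235,125:245],None,fx=5,fy=5,interpolation=cv2.INTER_CUBIC)
for z,c in ((.142,(0,255,0)),(.156,(0,0,255))):
  for d in ((.015,.015),(-.015,.015),(-.015,-.015),(.015,-.015)):
    a=.2095; p=[.546+d[0]*np.cos(a)-d[1]*np.sin(a),-.1704+d[0]*np.sin(a)+d[1]*np.cos(a),z]
    q=(proj("scene",[p])[0]-[125,115]+.5)*5; cv2.circle(t,tuple(int(v) for v in q),3,c,-1)
cv2.imwrite("pics/s8c.png",cv2.convertScaleAbs(t,alpha=1.5))
E
```

```text
(no output)
```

View pics/s8c.png

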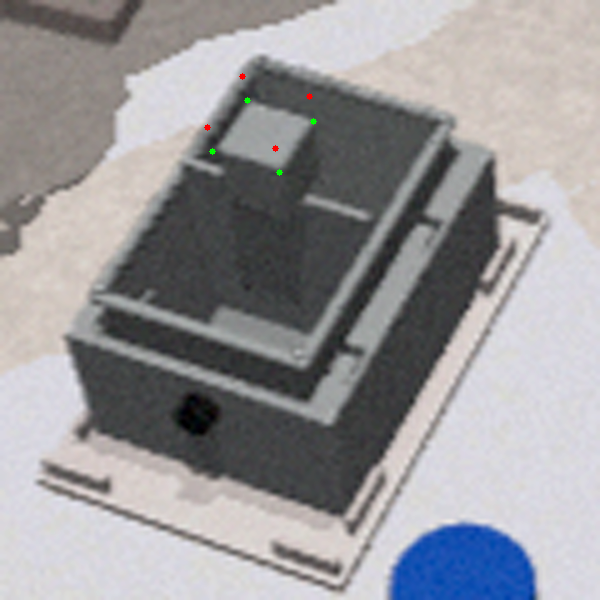

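The grip top at crop (265,135) matches the home height marks (green) and not the catch-height marks (red). The lugs sit in the slots. The pots and jar stand where they were. Handing in.

```bash
python3 - <<'E'
from workcell import r
print(r.sign_off())
E
```

```text
the job is handed in; nothing more can be done
None
```

The small grey tote is off the pots' lower tote, turned half round, and nested fully home in the empty lower tote. I let go, moved the arm clear at about 20 s of the 58 s allowed, and handed the job in.

- **Fit:** Close to the rim, the wrist camera showed the lugs about 1.6 mm off lengthwise. I corrected that, and they entered the slots without touching the rim.
- **Pressing home:** The catches gave way at about 7 N on the wrist reading (roughly 10 N net of the tote's weight). The tote then stopped hard with the tool at 0.1225 m, against 0.1228 m expected. The highest downward force I read was 20.5 N, taken at the end of each move.
- **After release:** The wrist and scene pictures show the tote level with its lugs in the slots. In the scene picture its grip sits near the height expected when home, not the catch height, though a few millimetres off sideways, in line with the camera calibration. Both pots and the jar are still standing, and nothing touches the robot.
- **Disagreement:** The camera estimates of where the tote and dock stood differed by 1 to 4 mm. I settled this with the close view at the slots.

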